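# Open the bench valve by one turn

### The job

Open the bench valve by exactly one turn: with the fingertips, gently push its hand wheel round anticlockwise (seen from above) by the upright handle, without gripping the handle, until it has gone once round and stands beside the fixed index pin again. Do not start it the wrong way or carry it on past the pin, do not disturb the things standing round the valve, and finish clear of it.

Things in the scene. Friction and masses are not known exactly. Their poses are not given: they have to be found in the camera images.
- wheel (a joint): hand wheel of the valve, on a vertical axis: angle turned (rad), 0 at the start with the handle beside the index pin, growing anticlockwise seen from above (opening); 6.28 is one full turn. The wheel turns stiffly (about 0.14 N m, some 2.5 N at the handle), stays where it is left, and has no stop near the start or after one turn.
- wheel_center (a point): centre of the wheel, on its axis, in the middle plane of the rim, 110 mm above the worktop. Aluminium wheel with round rim (circle of radius 55 mm through the middle of the bar, bar 11 mm thick), three spokes and a hub whose nut ends 9 mm above this point; nothing else inside or near the rim is higher except the handle.
- handle: the upright steel handle on the rim, at the end of one spoke: 17 mm across (13 to 17 mm along its length), 53 mm high; the origin is the centre of its foot, 4 mm above the rim's middle plane (114 mm above the worktop) and 55 mm from the wheel's axis, its z axis points up. The rim's top is 1.5 mm above this origin, so 50 mm of the handle stand free above it. It is a revolving grip: it spins freely on its own pin, and goes round with the wheel.
- index_tip (a point): top of the fixed index pin, a 7 mm thick upright brass pin just outside the rim, 80 mm from the wheel's axis; its top is level with the top of the rim (116.5 mm above the worktop), so fingers that push the handle pass above or inside it. The handle stands beside it, on the line from the axis to the pin, at the start and again after one turn.
- valve: the valve: grey base plate 120 x 120 x 12 mm fixed to the worktop, steel body block 56 mm square with a brass port at either side, bonnet and stem below the wheel. Origin under the centre of the plate, on the wheel's axis; its x axis points to the index pin. It stands at a different place and turned any way round each time.
- adaptor: bystander: plain metal hose adaptor, 24 x 27 x 38 mm, standing beside the valve's base plate; origin at the centre of its underside
- union_nut: bystander: union nut, 22 x 26 x 19 mm, beside the base plate; origin at the centre of its underside
- small_weight: bystander: small steel weight with a neck, 25 mm across, 58 mm high, beside the base plate; origin at the centre of its underside
- oil_bottle: bystander: white oil bottle with a pointed red cap, 46 mm across, 119 mm high; origin at the centre of its underside
- tall_weight: bystander: slender steel weight with a neck, 29 mm across, 108 mm high; origin at the centre of its underside
- ring_gauge: bystander: steel ring, 54 mm across, 18 mm high; origin at the centre of its underside
- dish: bystander: round white dish, 103 mm across, 25 mm high; origin at the centre of its underside
Things that resemble listed ones, but are neither listed nor needed, are in the scene too. What is shaped like the valve but red is not meant.

How it is judged (in metres and radians):
On the way, in this order (a step that is already met when the one before it is completed fails the run):
1. the fingers push the handle through the first quarter of the turn (value of joint wheel between 0.8 and 2.2 rad and contact force between the fingers and handle above 0.3 N), for 0.1 s.
2. the fingers push the handle through the half turn (value of joint wheel between 2.4 and 3.8 rad and contact force between the fingers and handle above 0.3 N), for 0.1 s.
3. the fingers push the handle through the third quarter (value of joint wheel between 4 and 5.4 rad and contact force between the fingers and handle above 0.3 N), for 0.1 s.
At the end, for the whole second after the job is handed in: The wheel has been turned 360 degrees anticlockwise, within 11.5 degrees (the handle within about 11 mm of its place beside the index pin), and is at rest; the seven loose bystanders stand upright within 15 mm of where they were (value of joint wheel between 6.083 and 6.483 rad and velocity of joint wheel between -0.05 and 0.05 rad/s and distance of each of adaptor, union_nut, small_weight, oil_bottle, tall_weight, ring_gauge, dish from where it was at the start of the episode below 0.015 m and angle between each of adaptor, union_nut, small_weight, oil_bottle, tall_weight, ring_gauge, dish's own z axis and vertical below 0.2 rad); the robot touches nothing.
It fails at once if the wheel is turned more than 17 degrees past the full turn (value of joint wheel above 6.583 rad).
It fails at once if the wheel is turned more than 17 degrees the wrong way from the start (value of joint wheel below -0.3 rad).
It fails at once if the handle is gripped or shoved hard (over 18 N between fingers and handle) (contact force between the fingers and handle above 18 N).
It fails at once if a bystander is moved more than 20 mm, lifted or knocked over (distance of any of adaptor, union_nut, small_weight, oil_bottle, tall_weight, ring_gauge, dish from where it was at the start of the episode above 0.02 m or angle between any of adaptor, union_nut, small_weight, oil_bottle, tall_weight, ring_gauge, dish's own z axis and vertical above 0.4 rad).
It also fails if it takes over 64 s, if anything falls off the work surface, if the arm or the gripper's body presses on something with over 40 N, if the wrist force passes 120 N, or if a joint passes its speed limit or range.

### The arm

A 6-joint arm with a two-finger parallel gripper is mounted at the origin on the work surface; the furniture and walls round the work are solid. World frame = base frame: x ahead of the robot, y to its left, z up, the work surface at z = 0. Lengths are in m, angles in degrees, forces in N, time in s.
With the tool pointing down it reaches from about 0.3 to 0.75 m from the base axis. Payload 8.5 kg.
Tool frame: the origin (TCP) lies at the very end of the fingers, on their centre line; the grasp point (between the pads) lies 19 mm behind it; z points along the fingers, y is the line along which they close (so a half turn about z gives the same grasp; the last joint's range is limited). The gripper opens to 85 mm and grips with 20 to 120 N. Pads are 22 mm wide; open, the fingers measure 114 mm over their backs; the gripper's body (76 mm by 85 mm) begins 54 mm behind the grasp point. The pads swing forward as they close: fully open they stand 13 mm farther back than shut.
Start: joints at [-81.606, 21.807, 74.336, -0, 83.858, -12.336], TCP at [0.195, -0.514, 0.231] pointing down, gripper open.
Joint ranges: [-178.18, 178.18], [-50.72, 133.34], [12.68, 142.11], [-81.47, 261.47], [9.98, 163.14], [-165.26, 165.26]. Speed limits (degrees/s): [136.94, 136.94, 180, 180, 180, 180].

### API

Orientations are given as a 3x3 rotation matrix whose columns are the frame's x, y, z axes.
In Python, from rig import env, optics, spotter gives the robot as it stands.
- The arm moves only by the shell command python3 -m crank 'ROWS' [FORCE]. ROWS is JSON, one flat list of numbers, 5 for each row, row after row: the finger opening in cm, from 0 to 8.54, then the shift along the tool's x, y, z in cm, then the turn about the tool's z in rad. A call has exactly 8 rows; each row shifts and turns the commanded pose from where the row before left it, along the tool's axes as they then stand; what a row does not reach is not made up. A row lasts 1/12 s, in which the tool goes at most 41.7 mm and 7.16 degrees, less where a joint would pass 70% of its speed; a pose out of reach is approached as far as the arm can. A call is refused whole if a number of a shift passes 4.17 or a number of a turn 0.125, either way. A call with a gripper value outside its range is refused whole. The fingers move at their own pace and stop on an object; FORCE is the grip in N (left out, the last holds). Time passes only in rows, so rows that do not move let the fingers close, or fill a call up. It gives the time, the measured TCP pose, the force, the opening and the grip force at its end, in the units of the state.
- env.observe(): the state, without advancing time (a new reading comes with each control period).
- optics.get_image(name): name is "scene" or "top" or "wrist"; returns a dict with "color" (400x640x3 uint8, red, green, blue), "intrinsics" (3x3 intrinsics, pixels), "pose" (4x4, takes a point from camera to world coordinates). Camera axes: x right, y up, looking along -z (the intrinsics and any distortion apply to the point x, -y, -z); pixel columns grow to the right and rows downward; lengths in m; the calibration is good to about 2 mm. A picture is of the moment at which its call begins. There is no depth.
- env.close_job(): hands the job in; it is judged then, once.
Trained networks look in a picture, given as the dict that the camera call returned (one of the last four; its "shot" number tells which), for a name from the list of things; names that differ only in an ending like _2 or _b are one class to them, and where a whole thing is asked for, a point or a joint stands for the part that bears it (a point fixed in the world has none). Each returns a list of dicts, best first, with "score" (0 to 1); they miss things now and then, are a little off and sometimes report something else, mostly with a low value. They report only what shows in the picture. A call takes as long as a camera call. They do not tell look-alikes from the thing itself.
- spotter.look_for(picture, query): "at" ([column, row] as shares, 0 to 1, of the picture: columns of its width, rows of its height, amid what is visible of it).
The state is a dict: "time_s": time; "q": joint angles; "qvel": joint speeds; "joint_efforts": joint torques, N m; "position": TCP position; "tool_rot": TCP orientation; "ft_force": force on the tool from outside, world axes, zero at the start; "wrist_torque": the same for the moment, N m; "grip_width": finger opening in m; "gripper_force": force on a finger pad.
Only numpy, scipy, OpenCV 4.12 (cv2) and the standard library are available. Lean on these libraries where they do the work, as an engineer would, in place of code of your own. Each camera call takes 0.05 s, during which the arm holds its last target. There are 200 camera calls.

## Working session

There is one attempt and no reset: what is moved stays moved. The work goes in short steps, Python scripts to look and compute and a shell command to move; the robot and the scene stay as the last step left them, time stands still between calls to the robot, and variables do not carry over. Pictures are saved under pics/ and viewed, at most 10 in all, crops included, and the job is handed in when it is done.

```bash
mkdir -p pics; cat > h.py <<'E'
import numpy as np, cv2
from rig import env, optics, spotter
def look(names, cams=("scene","top")):
    out={}
    for c in cams:
        p=optics.get_image(c); out[c]=p
        for n in names:
            r=spotter.look_for(p,n)
            print(c,n,[(round(d["at"][0]*640),round(d["at"][1]*400),round(d["score"],2)) for d in r[:4]])
    return out
def save(p,f): cv2.imwrite("pics/"+f,cv2.cvtColor(p["color"],cv2.COLOR_RGB2BGR))
def onz(p,uv,z):
    K=np.array(p["intrinsics"]);T=np.array(p["pose"])
    d=np.linalg.inv(K)@[uv[0],uv[1],1]; d=T[:3,:3]@[d[0],-d[1],-d[2]]; o=T[:3,3]
    return o+d*(z-o[2])/d[2]
def tri(a,b):
    L=[]
    A=np.zeros((3,3));B=np.zeros(3)
    for p,uv in (a,b):
        o=np.array(p["pose"])[:3,3]; d=onz(p,uv,0)-o; d/=np.linalg.norm(d)
        M=np.eye(3)-np.outer(d,d);A+=M;B+=M@o
    return np.linalg.solve(A,B)
E
python3 - <<'E'
from h import *
o=look(["wheel_center","handle","index_tip","valve","wheel"])
for c in o: save(o[c],c+"1.png"); np.savez(c+"1.npz",**{k:o[c][k] for k in("intrinsics","pose")})
print({k:np.round(v,3) if not isinstance(v,dict) else v for k,v in env.observe().items()})
E
```

```text
scene wheel_center [(283, 191, 0.7), (367, 171, 0.64)]
scene handle [(261, 179, 0.38), (351, 163, 0.38), (444, 264, 0.28)]
scene index_tip [(364, 190, 0.84), (280, 205, 0.7), (204, 171, 0.51)]
scene valve [(366, 188, 0.75), (287, 204, 0.6)]
scene wheel [(363, 174, 0.86), (279, 185, 0.74), (208, 171, 0.43)]
top wheel_center [(346, 192, 0.88)]
top handle []
top index_tip [(343, 199, 0.89), (293, 265, 0.61)]
top valve [(293, 263, 0.84), (349, 197, 0.57)]
top wheel [(294, 264, 0.9), (347, 196, 0.88)]
{'time_s': np.float64(0.6), 'q': array([-8.1607e+01,  2.1807e+01,  7.4337e+01, -1.0000e-03,  8.3858e+01,
       -1.2335e+01]), 'qvel': array([ 0.009,  0.037, -0.032,  0.095,  0.036,  0.026]), 'joint_efforts': array([-1.0000e-03, -4.4816e+01, -2.3140e+01, -0.0000e+00,  1.0000e-03,
        0.0000e+00]), 'position': array([ 0.195, -0.514,  0.231]), 'tool_rot': array([[ 0.935,  0.354, -0.   ],
       [ 0.354, -0.935,  0.   ],
       [-0.   , -0.   , -1.   ]]), 'ft_force': array([-0.039,  0.039, -0.067]), 'wrist_torque': array([-0.047, -0.007, -0.035]), 'gripper_force': np.float64(0.0), 'grip_width': np.float64(0.085)}
```

```bash
python3 - <<'E'
import cv2,numpy as np
a=cv2.imread("pics/scene1.png")[120:320,140:520];b=cv2.imread("pics/top1.png")[110:340,200:460]
cv2.imwrite("pics/s.png",cv2.resize(a,(760,400)));cv2.imwrite("pics/t.png",cv2.resize(b,(676,598),interpolation=cv2.INTER_CUBIC))
E
```

```text
(no output)
```

View pics/s.png

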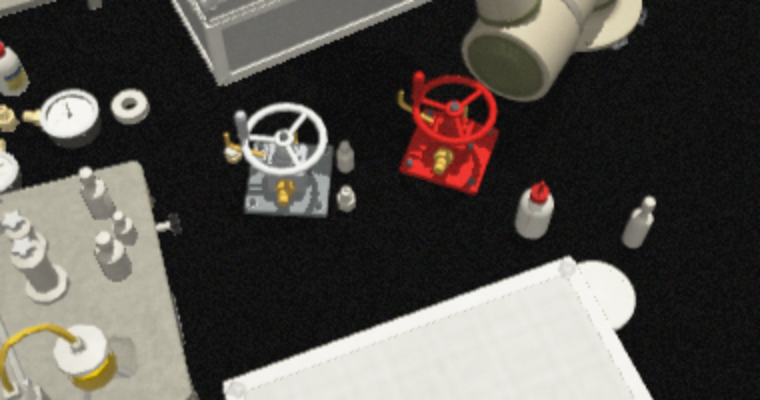

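View pics/t.png

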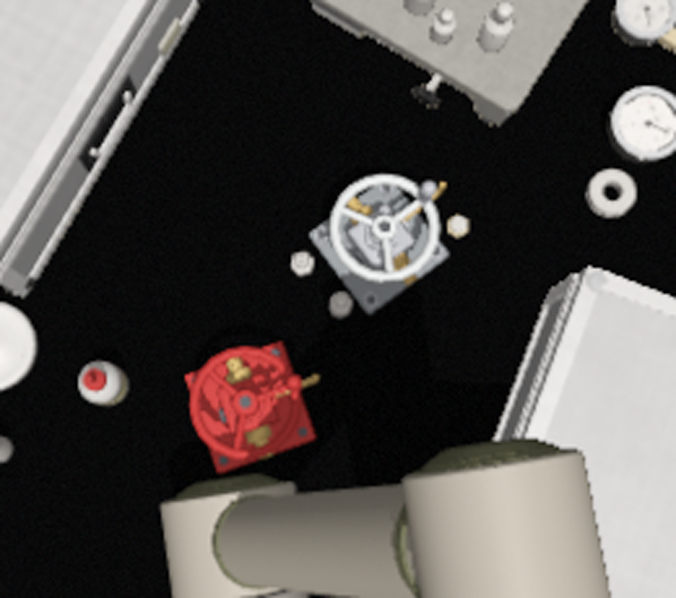

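The real (grey) valve has its hub at top (348,197) and scene (282,188), with the handle top at top (365,183). The red decoy is at top (294,264).

```bash
python3 - <<'E'
from h import *
s=dict(np.load("scene1.npz"));t=dict(np.load("top1.npz"))
print("hub",tri((s,(281.5,188.5)),(t,(347.7,197.3))), onz(t,(347.7,197.3),.115))
print("handle top",tri((s,(260,176.5)),(t,(364.6,183))), onz(t,(364.6,183),.165))
print("pin",onz(t,(369,182),.1165))
for n,uv,z in [("nut",(376,197),.019),("hex",(316,211),.03),("weight",(331,227),.058)]: print(n,onz(t,uv,z))
print("cam top",t["pose"][:3,3])
print("red",onz(t,(294,264),.115), "bottle",onz(t,(238,257),.1),"cabinet", onz(t,(205,215),.1),"gray box",onz(t,(388,155),.06),"white box",onz(t,(427,215),.06))
E
```

```text
hub [ 0.56784809 -0.1297572   0.11451524] [ 0.56782657 -0.12982664  0.115     ]
handle top [ 0.59786849 -0.17395951  0.16462528] [ 0.59742475 -0.17343765  0.165     ]
pin [ 0.61149798 -0.1915382   0.1165    ]
nut [ 0.58706736 -0.2235513   0.019     ]
hex [ 0.54352032 -0.03931595  0.03      ]
weight [ 0.49060831 -0.08296769  0.058     ]
cam top [ 0.31702821 -0.03794692  1.37176191]
red [0.38045071 0.02333808 0.115     ] bottle [0.40236688 0.18189166 0.1       ] cabinet [0.52321055 0.27857323 0.1       ] gray box [ 0.70766722 -0.25817386  0.06      ] white box [ 0.52327352 -0.36668812  0.06      ]
```

```bash
python3 - <<'E'
from h import *
s=dict(np.load("scene1.npz"));t=dict(np.load("top1.npz"))
print("box base",onz(s,(251,161),0)); 
for z in (.05,.1,.15,.2): print(z,onz(t,(427,214),z),onz(s,(227,121),z))
o=look(["wheel_center"],("wrist",)); save(o["wrist"],"w1.png")
E
```

```text
box base [ 0.49812142 -0.33593392  0.        ]
0.05 [ 0.52785647 -0.36934403  0.05      ] [ 0.45337977 -0.47774808  0.05      ]
0.1 [ 0.51988119 -0.35680784  0.1       ] [ 0.47985706 -0.43807142  0.1       ]
0.15 [ 0.51190592 -0.34427166  0.15      ] [ 0.50633435 -0.39839476  0.15      ]
0.2 [ 0.50393065 -0.33173547  0.2       ] [ 0.53281164 -0.3587181   0.2       ]
wrist wheel_center []
```

View pics/scene1.png

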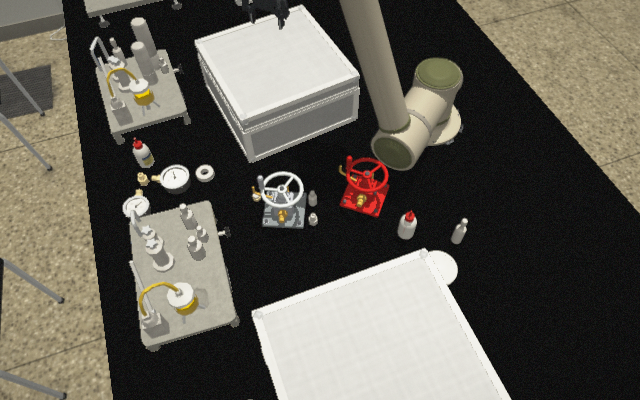

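```bash
python3 -m crank '[0,0,0,-1,-0.125, 0,0,0,-1,-0.125, 0,2,0,0,0, 0,3,0,0,0, 0,3.5,-0.5,0,0, 0,3.5,-0.5,0,0, 0,3.5,-0.5,0,0, 0,3.5,-0.5,0,0]' 20
python3 -m crank '[0,3.5,-0.5,0,0, 0,3.5,-0.5,0,0, 0,3.5,-0.5,0,0, 0,3.5,-0.5,0,0, 0,3.5,-0.5,0,0, 0,3.5,-0.5,0,0, 0,2,-0.5,0,0, 0,0,0,0,0]'
python3 - <<'E'
from h import *
s=env.observe();print(s["position"],s["tool_rot"],s["q"],s["grip_width"])
o=look(["wheel_center","handle","index_tip"],("wrist","top"))
save(o["wrist"],"w2.png");save(o["top"],"t2.png")
np.savez("wrist2.npz",**{k:o["wrist"][k] for k in("intrinsics","pose")})
E
```

```text
time_s: 1.37
position: [0.3397, -0.3876, 0.2514]
tool_rot: [[0.819, 0.574, 0.0], [0.574, -0.819, -0.0], [-0.0, 0.0, -1.0]]
ft_force: [-0.5, 0.2, 0.6]
grip_width: 0.0001
gripper_force: 0.0
time_s: 2.03
position: [0.5089, -0.2252, 0.2512]
tool_rot: [[0.816, 0.578, 0.0], [0.578, -0.816, 0.001], [0.001, -0.0, -1.0]]
ft_force: [-0.2, 0.4, 0.3]
grip_width: 0.0001
gripper_force: 0.0
[ 0.50891549 -0.22516621  0.25117194] [[ 8.16132787e-01  5.77864198e-01  4.92264561e-04]
 [ 5.77863801e-01 -8.16132869e-01  7.53575983e-04]
 [ 8.37217870e-04 -3.30556197e-04 -9.99999595e-01]] [-3.60802315e+01  2.17135923e+01  7.11535487e+01  5.15698060e-02
  8.71354929e+01  1.86167344e+01] 6.207881061427497e-05
wrist wheel_center [(46, 155, 0.92), (272, 71, 0.61)]
wrist handle [(63, 176, 0.96), (490, 175, 0.58), (337, 69, 0.57)]
wrist index_tip [(87, 143, 0.86), (277, 78, 0.75)]
top wheel_center [(347, 192, 0.69), (295, 259, 0.63), (327, 226, 0.17)]
top handle [(363, 183, 0.39)]
top index_tip [(294, 265, 0.69), (341, 201, 0.68)]
```

View pics/w2.png

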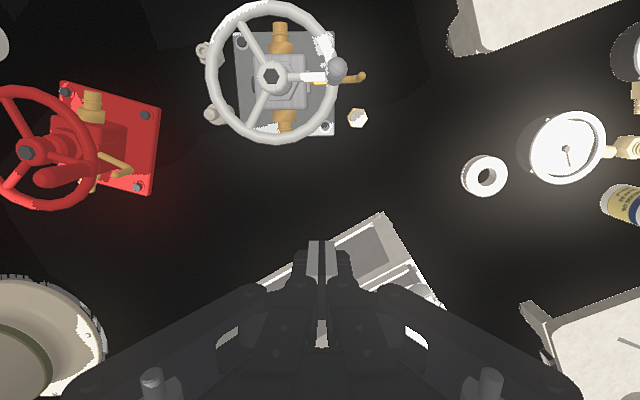

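The wrist view shows the grey wheel's hub at (272,76), handle top at (338,69), and the index pin to the right, about (345-363,78). The path is clear.

```bash
python3 - <<'E'
from h import *
w=dict(np.load("wrist2.npz"));t=dict(np.load("top1.npz"))
C=onz(w,(272,76),.119);H=onz(w,(338,69),.167)
print(C,H,np.linalg.norm((H-C)[:2]),np.degrees(np.arctan2(*(H-C)[1::-1])),onz(w,(347,77),.1165),onz(w,(363,77),.1165))
print(tri((w,(272,76)),(t,(347.7,197.3))),tri((w,(338,69)),(t,(364.6,183))))
R=env.observe()["tool_rot"];p=env.observe()["position"]
print("C in tool",R.T@(C-p),"H",R.T@(H-p))
E
```

```text
[ 0.56957023 -0.1305414   0.119     ] [ 0.60102696 -0.17559558  0.167     ] 0.05494910938670759 -55.077337868113304 [ 0.60707879 -0.18442008  0.1165    ] [ 0.6152307  -0.19592184  0.1165    ]
[ 0.56900045 -0.12964006  0.11188094] [ 0.60348203 -0.17543273  0.14242347]
C in tool [ 0.10817075 -0.04442217  0.13240733] H [0.10812426 0.01053168 0.08441277]
```

```bash
python3 -m crank '[0,2.3,-0.18,0,0, 0,2.3,-0.18,0,0, 0,2.3,-0.19,0,0, 0,0,0,3,0, 0,0,0,3,0, 0,0,0,3,0, 0,0,0,2.5,0, 0,0,0,0,0]'
python3 - <<'E'
from h import *
s=env.observe();R=s["tool_rot"];p=s["position"];print(p,s["ft_force"],"C in tool mm",R.T@(np.array([.5693,-.1303,.11])-p)*1e3)
print(R)
o=look(["handle"],("wrist",));save(o["wrist"],"w3.png")
E
```

```text
time_s: 3.1
position: [0.558, -0.1834, 0.1316]
tool_rot: [[0.819, 0.574, -0.008], [0.574, -0.819, 0.004], [-0.004, -0.008, -1.0]]
ft_force: [-0.0, 0.8, -0.1]
grip_width: 0.0002
gripper_force: 0.0
[ 0.55797054 -0.18340757  0.13162713] [-0.01699797  0.7874755  -0.0660053 ] C in tool mm [ 39.82912407 -36.8238096   21.77500783]
[[ 0.81910109  0.57359437 -0.00793077]
 [ 0.57363581 -0.81909814  0.00449327]
 [-0.00391877 -0.00822981 -0.99995846]]
wrist handle []
```

View pics/w3.png

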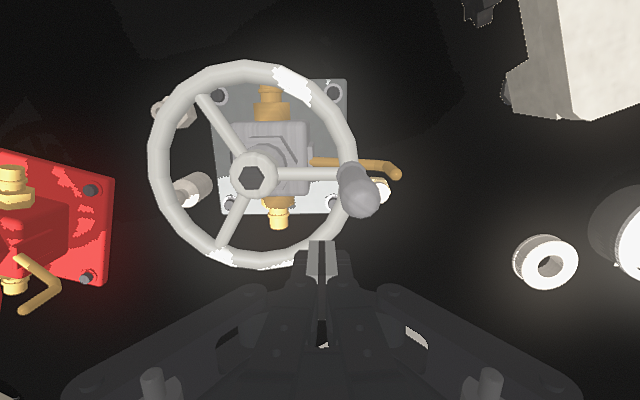

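```bash
python3 -m crank '[0,0.21,0.21,0,0, 0,0.21,0.21,0,0, 0,0.21,0.21,0,0, 0,0.21,0.21,0,0, 0,0.32,0.165,0,0, 0,0.32,0.165,0,0, 0,0.32,0.165,0,0, 0,0.32,0.165,0,0]'
python3 -m crank '[0,0.35,0.08,0,0, 0,0.35,0.08,0,0, 0,0.35,0.08,0,0, 0,0.35,0.08,0,0, 0,0.36,-0.015,0,0, 0,0.36,-0.015,0,0, 0,0.36,-0.015,0,0, 0,0.36,-0.015,0,0]'
cat >> h.py <<'E'
def where():
    s=env.observe();R=s["tool_rot"];p=s["position"]
    r=-(R.T@(np.array([.5693,-.1303,.11])-p)*1e3);print("rel mm",r.round(1),"theta_p",np.degrees(np.arctan2(r[0],r[1])).round(1),"r",np.hypot(r[0],r[1]).round(1),"z",p[2].round(4),"F",(R.T@s["ft_force"]).round(1))
E
python3 - <<'E'
from h import *
where()
o=look(["handle","wheel_center"],("wrist","top"));save(o["wrist"],"w4.png")
where()
E
```

```text
time_s: 3.87
position: [0.5864, -0.1841, 0.1363]
tool_rot: [[0.819, 0.574, -0.001], [0.574, -0.819, -0.0], [-0.001, -0.0, -1.0]]
ft_force: [-3.1, -1.3, 1.2]
grip_width: 0.0003
gripper_force: 1.5
time_s: 4.53
position: [0.6114, -0.1698, 0.1363]
tool_rot: [[0.819, 0.574, 0.0], [0.574, -0.819, -0.0], [0.0, 0.0, -1.0]]
ft_force: [-1.5, -3.3, 0.3]
grip_width: 0.0001
gripper_force: 1.5
rel mm [ 11.8  56.5 -26.3] theta_p 11.8 r 57.7 z 0.1363 F [-3.1  1.9 -0.3]
wrist handle [(301, 233, 0.96)]
wrist wheel_center [(225, 230, 0.74), (300, 233, 0.38)]
top handle []
top wheel_center []
rel mm [ 11.5  56.1 -26.3] theta_p 11.6 r 57.3 z 0.1363 F [ 0.6 -0.8  0.5]
```

View pics/w4.png

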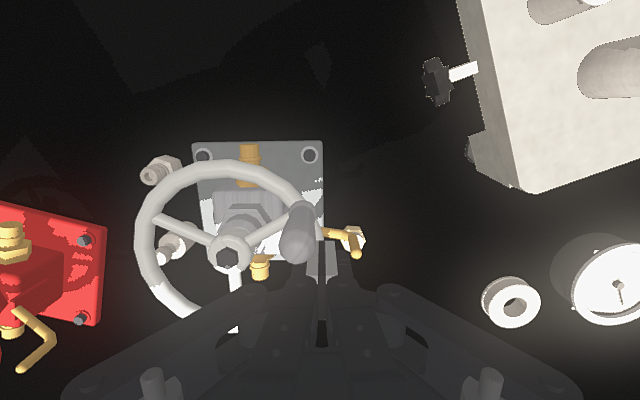

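The wheel follows the push, with the handle about 26° on. I'll pull the pusher slightly inward and continue.

```bash
python3 -m crank '[0,0.27,-0.2,0,0, 0,0.27,-0.2,0,0, 0,0.27,-0.2,0,0, 0,0.27,-0.2,0,0, 0,0.29,-0.185,0,0, 0,0.29,-0.185,0,0, 0,0.29,-0.185,0,0, 0,0.29,-0.185,0,0]'
python3 -m crank '[0,0.235,-0.255,0,0, 0,0.235,-0.255,0,0, 0,0.235,-0.255,0,0, 0,0.235,-0.255,0,0, 0,0.16,-0.31,0,0, 0,0.16,-0.31,0,0, 0,0.16,-0.31,0,0, 0,0.16,-0.31,0,0]'
python3 - <<'E'
from h import *
where()
o=look(["handle","wheel_center"],("wrist","scene"));save(o["wrist"],"w5.png")
E
```

```text
time_s: 5.5
position: [0.62, -0.1441, 0.1363]
tool_rot: [[0.819, 0.574, -0.002], [0.574, -0.819, -0.0], [-0.001, -0.001, -1.0]]
ft_force: [-3.3, -3.5, 1.2]
grip_width: 0.0
gripper_force: 2.6
time_s: 6.17
position: [0.6205, -0.1164, 0.1363]
tool_rot: [[0.819, 0.574, 0.001], [0.574, -0.819, 0.0], [0.001, 0.0, -1.0]]
ft_force: [1.2, -3.4, -0.1]
grip_width: -0.0004
gripper_force: 1.5
rel mm [ 49.9  18.1 -26.3] theta_p 70.1 r 53.1 z 0.1363 F [-1.   3.5  0.1]
wrist handle [(281, 253, 0.6)]
wrist wheel_center [(277, 251, 0.66), (30, 362, 0.59)]
scene handle []
scene wheel_center [(285, 198, 0.95), (367, 174, 0.83), (256, 196, 0.6)]
```

View pics/w5.png

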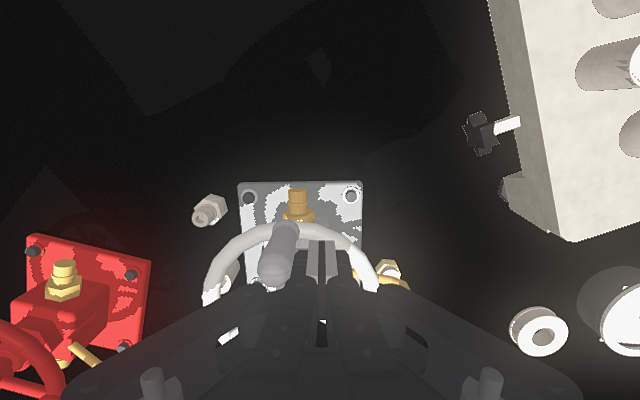

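```bash
python3 -m crank '[0,0.07,-0.34,0,0, 0,0.07,-0.34,0,0, 0,0.07,-0.34,0,0, 0,0.07,-0.34,0,0, 0,-0.015,-0.345,0,0, 0,-0.015,-0.345,0,0, 0,-0.015,-0.345,0,0, 0,-0.015,-0.345,0,0]'
python3 -m crank '[0,-0.105,-0.33,0,0, 0,-0.105,-0.33,0,0, 0,-0.105,-0.33,0,0, 0,-0.105,-0.33,0,0, 0,-0.185,-0.29,0,0, 0,-0.185,-0.29,0,0, 0,-0.185,-0.29,0,0, 0,-0.185,-0.29,0,0]'
python3 -c "
from h import *
where()"
python3 -m crank '[0,-0.255,-0.235,0,0, 0,-0.255,-0.235,0,0, 0,-0.255,-0.235,0,0, 0,-0.255,-0.235,0,0, 0,-0.31,-0.16,0,0, 0,-0.31,-0.16,0,0, 0,-0.31,-0.16,0,0, 0,-0.31,-0.16,0,0]'
python3 - <<'E'
from h import *
where()
o=look(["handle","wheel_center"],("wrist","scene"));save(o["wrist"],"w6.png");save(o["scene"],"s6.png")
E
```

```text
time_s: 7.13
position: [0.6063, -0.093, 0.1364]
tool_rot: [[0.819, 0.574, 0.0], [0.574, -0.819, -0.0], [0.0, 0.0, -1.0]]
ft_force: [2.3, -3.5, 0.3]
grip_width: -0.0003
gripper_force: 2.0
time_s: 7.8
position: [0.5824, -0.0791, 0.1364]
tool_rot: [[0.819, 0.574, 0.0], [0.574, -0.819, 0.0], [0.0, -0.0, -1.0]]
ft_force: [3.7, 0.4, 0.1]
grip_width: 0.0
gripper_force: 1.4
rel mm [ 40.1 -34.3 -26.4] theta_p 130.6 r 52.8 z 0.1364 F [ 3.2  1.8 -0.1]
time_s: 8.47
position: [0.5547, -0.0795, 0.1363]
tool_rot: [[0.819, 0.574, -0.0], [0.574, -0.819, 0.0], [0.0, -0.0, -1.0]]
ft_force: [2.8, 1.7, 0.5]
grip_width: 0.0001
gripper_force: 1.6
rel mm [ 17.2 -50.  -26.3] theta_p 161.0 r 52.9 z 0.1363 F [ 3.3  0.3 -0.5]
wrist handle []
wrist wheel_center [(413, 229, 0.72), (394, 214, 0.45)]
scene handle [(349, 164, 0.53)]
scene wheel_center [(284, 196, 0.67), (366, 172, 0.66)]
```

```bash
python3 -m crank '[0,-0.315,-0.07,0,0, 0,-0.315,-0.07,0,0, 0,-0.315,-0.07,0,0, 0,-0.315,-0.07,0,0, 0,-0.345,0.015,0,0, 0,-0.345,0.015,0,0, 0,-0.345,0.015,0,0, 0,-0.345,0.015,0,0]'
python3 -m crank '[0,-0.33,0.105,0,0, 0,-0.33,0.105,0,0, 0,-0.33,0.105,0,0, 0,-0.33,0.105,0,0, 0,-0.29,0.185,0,0, 0,-0.29,0.185,0,0, 0,-0.29,0.185,0,0, 0,-0.29,0.185,0,0]'
python3 - <<'E'
from h import *
where()
o=look(["handle","wheel_center"],("wrist","scene"))
a=cv2.cvtColor(o["scene"]["color"],cv2.COLOR_RGB2BGR)[120:260,200:440]
b=cv2.cvtColor(o["wrist"]["color"],cv2.COLOR_RGB2BGR)[130:]
cv2.imwrite("pics/c7.png",np.vstack([cv2.resize(a,(480,280)),cv2.resize(b,(480,202))]))
E
```

```text
time_s: 9.43
position: [0.5321, -0.0932, 0.1364]
tool_rot: [[0.819, 0.574, 0.0], [0.574, -0.819, 0.0], [0.0, 0.0, -1.0]]
ft_force: [3.3, 1.7, -0.5]
grip_width: -0.0
gripper_force: 1.9
time_s: 10.1
position: [0.5183, -0.1169, 0.1363]
tool_rot: [[0.819, 0.574, -0.0], [0.574, -0.819, 0.0], [-0.0, -0.0, -1.0]]
ft_force: [3.4, 3.1, -0.2]
grip_width: 0.0001
gripper_force: 2.6
rel mm [-34.1 -40.3 -26.3] theta_p -139.8 r 52.7 z 0.1363 F [ 4.6 -0.6  0.2]
wrist handle [(353, 265, 0.59), (69, 340, 0.56)]
wrist wheel_center [(389, 171, 0.8), (52, 291, 0.69)]
scene handle []
scene wheel_center [(287, 192, 0.69), (365, 171, 0.69), (311, 199, 0.19)]
```

View pics/c7.png

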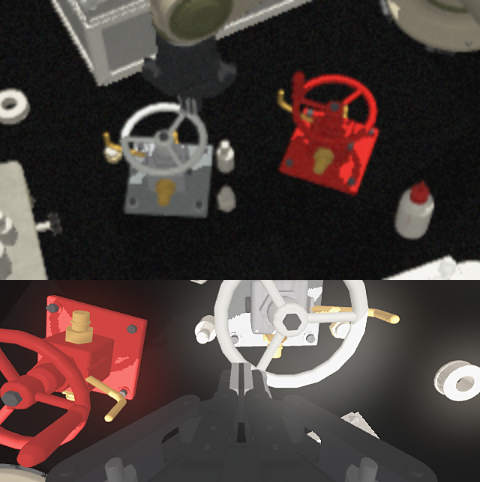

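```bash
python3 -m crank '[0,-0.295,0.205,0,0, 0,-0.295,0.205,0,0, 0,-0.295,0.205,0,0, 0,-0.295,0.205,0,0, 0,-0.17,0.32,0,0, 0,-0.17,0.32,0,0, 0,-0.17,0.32,0,0, 0,-0.17,0.32,0,0]'
python3 - <<'E'
from h import *
where()
o=look(["handle","wheel_center"],("wrist","scene"));save(o["wrist"],"w8.png")
a=cv2.cvtColor(o["scene"]["color"],cv2.COLOR_RGB2BGR)[120:260,200:440]
b=cv2.cvtColor(o["wrist"]["color"],cv2.COLOR_RGB2BGR)[130:]
cv2.imwrite("pics/c8.png",np.vstack([cv2.resize(a,(480,280)),cv2.resize(b,(480,202))]))
E
```

```text
time_s: 11.07
position: [0.5153, -0.1449, 0.1362]
tool_rot: [[0.819, 0.574, -0.001], [0.574, -0.819, 0.0], [-0.0, -0.0, -1.0]]
ft_force: [-0.8, 3.1, 0.4]
grip_width: -0.0001
gripper_force: 1.5
rel mm [-52.6 -19.  -26.2] theta_p -109.9 r 56.0 z 0.1362 F [ 1.2 -3.  -0.4]
wrist handle [(365, 261, 0.95), (33, 306, 0.8)]
wrist wheel_center [(358, 140, 0.91), (39, 268, 0.78)]
scene handle []
scene wheel_center [(284, 191, 0.66), (365, 173, 0.58)]
```

View pics/c8.png

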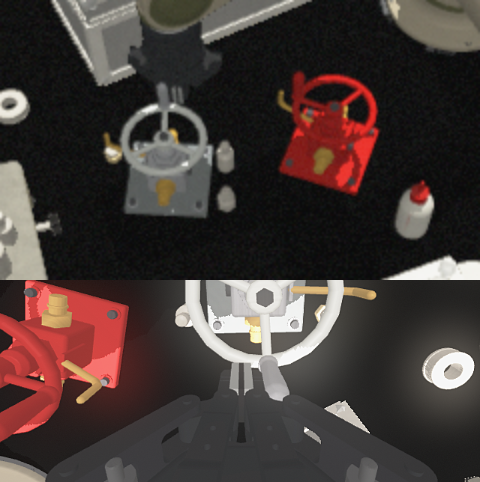

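```bash
python3 -m crank '[0,-0.055,0.355,0,0, 0,-0.055,0.355,0,0, 0,-0.055,0.355,0,0, 0,-0.055,0.355,0,0, 0,0.015,0.36,0,0, 0,0.015,0.36,0,0, 0,0.015,0.36,0,0, 0,0.015,0.36,0,0]'
python3 -m crank '[0,0.11,0.34,0,0, 0,0.11,0.34,0,0, 0,0.11,0.34,0,0, 0,0.11,0.34,0,0, 0,0.19,0.305,0,0, 0,0.19,0.305,0,0, 0,0.19,0.305,0,0, 0,0.19,0.305,0,0]'
python3 - <<'E'
from h import *
where()
o=look(["handle","wheel_center"],("wrist",));save(o["wrist"],"w9.png")
E
```

```text
time_s: 12.03
position: [0.5307, -0.1692, 0.1362]
tool_rot: [[0.819, 0.574, -0.0], [0.574, -0.819, -0.0], [-0.0, -0.0, -1.0]]
ft_force: [-1.7, 1.3, 1.5]
grip_width: 0.0
gripper_force: 1.6
time_s: 12.7
position: [0.5555, -0.183, 0.1363]
tool_rot: [[0.819, 0.574, -0.0], [0.574, -0.819, 0.0], [0.0, -0.001, -1.0]]
ft_force: [-4.2, 2.1, 0.9]
grip_width: -0.0003
gripper_force: 1.7
rel mm [-41.6  35.2 -26.3] theta_p -49.8 r 54.5 z 0.1363 F [-2.2 -4.1 -0.9]
wrist handle [(350, 234, 0.73)]
wrist wheel_center [(3, 292, 0.67), (259, 168, 0.63)]
```

View pics/w9.png

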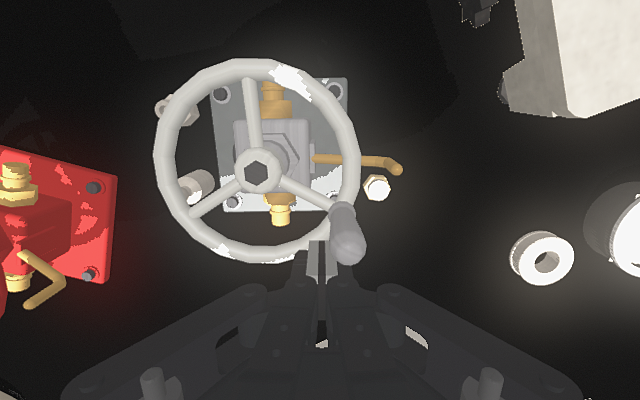

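The handle stands about 27° short of the pin, with the pusher behind it.

```bash
python3 -m crank '[0,0.25,0.25,0,0, 0,0.25,0.25,0,0, 0,0.25,0.25,0,0, 0,0.25,0.25,0,0, 0,0.25,0.135,0,0, 0,0.25,0.135,0,0, 0,0.25,0.135,0,0, 0,0.25,0.135,0,0]'
python3 - <<'E'
from h import *
where()
o=look(["handle","wheel_center"],("wrist",));save(o["wrist"],"w10.png")
E
```

```text
time_s: 13.52
position: [0.5808, -0.1843, 0.1363]
tool_rot: [[0.819, 0.574, 0.0], [0.574, -0.819, -0.0], [0.0, 0.0, -1.0]]
ft_force: [-2.1, -1.3, -0.7]
grip_width: 0.0003
gripper_force: 1.4
rel mm [-21.6  50.8 -26.3] theta_p -23.1 r 55.2 z 0.1363 F [-2.5 -0.2  0.7]
wrist handle [(329, 230, 0.57)]
wrist wheel_center [(231, 198, 0.89)]
```

```bash
python3 -m crank '[0,-0.455,-0.2,0,0, 0,-0.455,-0.3,0,0, 0,-0.455,-0.4,0,0, 0,-0.455,-0.5,0,0, 0,0,0,0,0, 0,0,0,0,0, 0,0,0,0,0, 0,0,0,0,0]'
python3 - <<'E'
from h import *
where()
o=look(["handle","wheel_center"],("wrist",));p=o["wrist"];save(p,"w11.png")
a=cv2.imread("pics/w3.png");b=cv2.imread("pics/w11.png")
def m(x0,y0,x1,y1):
    r=cv2.matchTemplate(b[max(0,y0-40):y1+40,x0-40:x1+40],a[y0:y1,x0:x1],cv2.TM_CCOEFF_NORMED)
    _,s,_,l=cv2.minMaxLoc(r);return l[0]-40,l[1]-40,round(s,3)
print("handle",m(336,156,384,222),"hub",m(225,148,282,204),"plate corner",m(320,70,352,104),"ring",m(510,230,580,292))
E
```

```text
time_s: 14.33
position: [0.5577, -0.1833, 0.1364]
tool_rot: [[0.819, 0.574, 0.0], [0.574, -0.819, -0.0], [0.0, 0.0, -1.0]]
ft_force: [-0.1, 0.2, 0.1]
grip_width: -0.0003
gripper_force: 0.0
rel mm [-39.9  36.7 -26.4] theta_p -47.4 r 54.2 z 0.1364 F [ 0.1 -0.2 -0.1]
wrist handle [(359, 193, 0.56)]
wrist wheel_center [(252, 168, 0.64), (4, 291, 0.51), (381, 184, 0.18)]
handle (-1, -1, 0.838) hub (2, -2, 0.912) plate corner (-1, 1, 0.952) ring (-5, -3, 0.948)
```

The handle matches its starting view to about 1 px. I'll lift clear and do a final check.

```bash
python3 -m crank '[0,-0.5,0,-2,0, 0,-0.5,0,-2.5,0, 0,-1,0,-2.5,0, 0,-1.5,0,-2.5,0, 0,-2,0.3,-2,0, 0,-1.4,0.3,0,0, 0,0,0,0,0, 0,0,0,0,0]'
python3 -m crank '[0,0,0,0,0, 0,0,0,0,0, 0,0,0,0,0, 0,0,0,0,0, 0,0,0,0,0, 0,0,0,0,0, 0,0,0,0,0, 0,0,0,0,0]'
python3 - <<'E'
from h import *
where()
o=look(["handle","wheel_center"],("wrist",));p=o["wrist"];save(p,"w12.png")
a=cv2.imread("pics/w2.png");b=cv2.imread("pics/w12.png")
def m(x0,y0,x1,y1):
    r=cv2.matchTemplate(b[max(0,y0-40):y1+40,x0-40:x1+40],a[y0:y1,x0:x1],cv2.TM_CCOEFF_NORMED)
    _,s,_,l=cv2.minMaxLoc(r);return l[0]-(x0-max(0,x0-40)),l[1]-(y0-max(0,y0-40)),round(s,3)
h=m(322,52,354,92);c=m(256,60,290,92);print("handle",h,"hub",c,"ring",m(455,150,512,200),"nut",m(340,100,376,134),"adaptor/wt",m(196,95,222,128))
C=onz(p,(272+c[0],76+c[1]),.119);H=onz(p,(338+h[0],69+h[1]),.167)
print(C,H,np.degrees(np.arctan2(*(H-C)[1::-1])),"start -55.08")
E
```

```text
time_s: 15.15
position: [0.5043, -0.2279, 0.2512]
tool_rot: [[0.819, 0.573, -0.0], [0.573, -0.819, 0.0], [0.0, -0.0, -1.0]]
ft_force: [0.2, -0.3, 0.5]
grip_width: 0.0
gripper_force: 0.0
time_s: 15.82
position: [0.5045, -0.2277, 0.2513]
tool_rot: [[0.819, 0.574, 0.0], [0.574, -0.819, 0.0], [0.0, -0.0, -1.0]]
ft_force: [-0.3, -0.2, 0.7]
grip_width: -0.0001
gripper_force: 0.0
rel mm [-109.    42.5 -141.3] theta_p -68.7 r 117.0 z 0.2513 F [-0.3 -0.  -0.7]
wrist handle [(61, 170, 0.97), (339, 66, 0.72), (271, 70, 0.2)]
wrist wheel_center [(271, 69, 0.7), (46, 151, 0.58)]
handle (0, -4, 0.908) hub (0, -6, 0.97) ring (1, -5, 0.987) nut (0, -4, 0.953) adaptor/wt (0, -4, 0.983)
[ 0.56954256 -0.13089792  0.119     ] [ 0.5988819  -0.17708503  0.167     ] -57.57514808407479 start -55.08
```

The wheel is within about 3° of a full turn, the bystanders haven't moved and the tool is clear.

```bash
python3 -c "
from rig import env
print(env.close_job())"
```

```text
the job is handed in; nothing more can be done
None
```

I opened the valve by one full anticlockwise turn, and the handle is back beside the index pin to within about 3°, measured from the wrist camera. The three bystanders I compared by image (the ring and two small parts beside the base plate) had not moved, the gripper is clear of everything, and the job is handed in; the hand-in did not report a verdict.

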